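# Set a switch cam on the dial gauge

## Task

Take the eccentric cam spindle (red knob, silver disc with a red dot) from the wooden stand and set it fully home on the centre hole of the dial gauge, with its low side (the side away from the red dot) to the sprung plunger, and let go of it. Then take its knob again and turn the spindle against the plunger until the black needle stands on the red hand of the dial, and leave it so. Leave the plain blue-knobbed spindle standing in its place.

Things in the scene. Friction and masses are not known exactly. Their poses are not given: they have to be found in the camera images.
- cam_centre (a point): Cam spindle, loose, 0.42-0.68 kg, 116 mm tall, upright in the stand. Point on its turning axis z (up), half-way up; x points to the high side (red dot on the disc). Below it: disc 66 mm diameter, 26 to 10 mm below, its centre 9 mm off axis towards x; steel flange 42 mm diameter, underside 36 mm below; pin 20 mm diameter, 22 mm long under the flange, its last 10 mm tapering to 11 mm. Neck 18 mm diameter above the disc.
- cam_knob (a point): Middle of the cam spindle's red knob, on the axis 40 mm above cam_centre. Round, 38 mm diameter, 36 mm tall, can be held from above at any yaw. Axes as cam_centre.
- plain_centre (a point): Bystander: plain spindle with blue knob and brass disc (60 mm, not eccentric), else the same sizes and the same point as cam_centre. It stands in the stand's other hole, 115 mm away; which hole holds which spindle varies. Stand: wood, 90 x 225 x 34 mm, holes 23 mm diameter, 30 mm deep; a flange rests on its top.
- gauge_centre (a point): Centre of the gauge's hole in the top face of its grey 110 x 110 mm block, 45 mm above the table. Hole 21.8 mm diameter, bevelled rim, 32 mm deep. With the flange resting on the face, cam_centre is 36 mm above this point. z up; x points from the hole to the plunger and dial. Dial: face up, 86 mm diameter, centre 122 mm along x, its top 55 mm above the face, below a seated spindle's knob.
- plunger (a joint): Travel of the sprung plunger (m) along gauge x, away from the hole. At 0 it rests, its 14 mm round brass tip 26 mm from the hole's axis and 18 mm above the block's face, some 2 mm clear of the low side of a seated cam; the high side pushes it to about 0.016. Spring 0.5 N at rest, 1.3 N pushed back. A cam that is let go stays as turned, by friction, bar a spring-back of up to 0.15 rad of needle.
- needle (a joint): Black needle of the dial (36 mm long), geared to the plunger: angle in rad, 150 rad per m of plunger travel; 0 at rest, about 2.4 at the cam's high side. Grows clockwise seen from above, whichever way the cam is turned from its low side.
- marker (a joint): Broader red hand (31 mm) on the same dial and scale as the needle, preset between 1.0 and 1.95 rad: the reading to be reached. It stays where it is preset.
- needle_tip (a point): Tip of the black needle, 36 mm from the dial's centre; x points outward along the needle.
- marker_tip (a point): Tip of the red hand, 31 mm from the dial's centre; x points outward along the hand.

How it is judged (in metres and radians):
On the way:
1. The cam spindle is fully home on the gauge, low side to the plunger (needle below 0.5 rad), and let go (horizontal distance between cam_centre and gauge_centre below 0.004 m and z of cam_centre in the frame of gauge_centre below 0.0385 m and value of joint needle below 0.5 rad and contact force between the fingers and anything else below 0.05 N), for 0.2 s.
At the end, for the whole second after the job is handed in: The cam spindle stands upright and fully home on the gauge (axis within 4 mm of the hole's, flange within 2.5 mm of the face), the black needle is within 0.2 rad (1.3 mm of plunger travel) of the red hand and still, and the spindle is let go (horizontal distance between cam_centre and gauge_centre below 0.004 m and z of cam_centre in the frame of gauge_centre below 0.0385 m and angle between cam_centre's own z axis and vertical below 0.08 rad and angle between the x axis of needle_tip and the x axis of marker_tip, either way round below 0.2 rad and velocity of joint needle between -0.1 and 0.1 rad/s); the robot touches nothing.
It fails at once if The plain spindle is pushed more than 12 mm from its place (distance of plain_centre from where it was at the start of the episode above 0.012 m).
It also fails if it takes over 54 s, if anything falls off the work surface, if the arm or the gripper's body presses on something with over 40 N, if the wrist force passes 120 N, or if a joint passes its speed limit or range.

## Robot

A 6-joint arm with a two-finger parallel gripper is mounted at the origin on the work surface. World frame = base frame: x ahead of the robot, y to its left, z up, the work surface at z = 0. Lengths are in mm, angles in rad, forces in N, time in s.
With the tool pointing down it reaches from about 375 to 975 mm from the base axis. Payload 3.8 kg.
Tool frame: the origin (TCP) lies on the centre line of the jaws, within the pads' length; the fingertips stand 17 mm ahead of it and the grasp point (between the pads) lies 2 mm behind it; z points along the fingers, y is the line along which they close (so a half turn about z gives the same grasp; the last joint's range is limited). The gripper opens to 85 mm and grips with 20 to 120 N. Pads are 22 mm wide; open, the fingers measure 114 mm over their backs; the gripper's body (76 mm by 85 mm) begins 54 mm behind the grasp point. The pads swing forward as they close: fully open they stand 13 mm farther back than shut.
Start: joints at [1.287, 0.264, 1.604, -0, 1.274, -0.037], TCP at [164.902, 654.542, 248.28] pointing down, gripper open.
Joint ranges: [-2.63, 2.63], [-0.94, 2.18], [0.31, 2.57], [-1.31, 4.45], [0, 2.66], [-2.55, 2.55]. Speed limits (rad/s): [2.57, 2.57, 3.14, 3.14, 3.14, 3.14].

## Interface

Orientations are given as a rotation vector (axis times angle).
In Python, from rig import robot, get_image, camera_model gives the robot as it stands. The module is installed in compiled form; this text tells all that it offers.
- The arm moves only by the shell command python3 -m handwheel 'ROWS' [OPENING] [FORCE]. ROWS is a JSON object of lists of equal length, an entry for each row: "offset": the shift along the world's x, y, z in units of 30 mm (1.0 is 30 mm), a list of three; "angular": the turn, a rotation vector about the world's x, y, z in units of 5 degrees (1.0 is 5 degrees), a list of three. A call has 1 to 12 rows; each row shifts and turns the commanded pose from where the row before left it; what a row does not reach is not made up. A row lasts 1/10 s, in which the tool goes at most 50 mm and 8.59 degrees, less where a joint would pass 70% of its speed; a pose out of reach is approached as far as the arm can. A call is refused whole if a number of a shift passes 1 or a number of a turn 1, either way. A call with a gripper value outside its range is refused whole. OPENING is the opening, from 0 (shut) to 1 (fully open), set as the call begins (- or left out, the last holds). The fingers move at their own pace and stop on an object; FORCE is the grip in N (left out, the last holds). Time passes only in rows, so rows that do not move let the fingers close. It gives the time, the measured TCP pose, the force, the opening and the grip force at its end, in the units of the state.
- robot.get_state(): the state, without advancing time (a new reading comes with each control period).
- get_image(name): name is "scene" or "top" or "wrist"; returns the picture (400x640x3 uint8, blue, green, red); there is no depth.
- camera_model(name): a dict with "K" (3x3 intrinsics, pixels), "k1" (the pictures are not rectified: a ray, as slopes to the right and down, at radius r is drawn at 1 + k1 r^2 times it, then the intrinsics apply), "extrinsics" (4x4, takes a point from camera to world coordinates); the wrist camera has in their place "mount" (4x4, takes a point from camera to tool coordinates, whose origin is the TCP and whose axes are the flange's). Camera axes: x right, y up, looking along -z (the intrinsics and any distortion apply to the point x, -y, -z); pixel columns grow to the right and rows downward; lengths in mm; the calibration is good to about 2 mm. A picture is of the moment at which its call begins: read the wrist's pose just before it. camera_model takes no time and is no camera call.
- robot.sign_off(): hands the job in; it is judged then, once.
The state is a dict: "t": time; "joint_pos": joint angles; "qvel": joint speeds; "joint_efforts": joint torques, N m; "position": TCP position; "orientation": TCP orientation; "wrist_force": force on the tool from outside, world axes, zero at the start; "ft_torque": the same for the moment, N m; "finger_gap": opening from 0.0 (shut) to 1.0 (fully open); "grasp_force": force on a finger pad.
Only numpy, scipy, OpenCV 4.12 (cv2) and the standard library are available. Lean on these libraries where they do the work, as an engineer would, in place of code of your own. Each camera call takes 0.05 s, during which the arm holds its last target. There are 200 camera calls.

## Working session

There is one attempt and no reset: what is moved stays moved. The work goes in short steps, Python scripts to look and compute and a shell command to move; the robot and the scene stay as the last step left them, time stands still between calls to the robot, and variables do not carry over. Pictures are saved under pics/ and viewed, at most 10 in all, crops included, and the job is handed in when it is done.

```bash
mkdir -p pics
cat > h.py <<'E'
import numpy as np, cv2
from scipy.spatial.transform import Rotation as R
from rig import robot, get_image, camera_model
def T(name, s=None):
    m=camera_model(name)
    if 'extrinsics' in m: return m,np.array(m['extrinsics'])
    s=s or robot.get_state(); E=np.eye(4); E[:3,:3]=R.from_rotvec(s['orientation']).as_matrix(); E[:3,3]=s['position']
    return m,E@np.array(m['mount'])
def ray(name,px,s=None):
    m,E=T(name,s); K=np.array(m['K'])
    d=cv2.undistortPoints(np.array([[px]],float),K,np.array([m['k1'],0,0,0]))[0,0]
    return E[:3,3],E[:3,:3]@np.array([d[0],-d[1],-1])
def onz(name,px,z,s=None):
    o,d=ray(name,px,s); return o+d*(z-o[2])/d[2]
E
python3 - <<'E'
from h import *
a=get_image('scene');b=get_image('top')
cv2.imwrite('pics/scene.png',a);cv2.imwrite('pics/top.png',b)
print(robot.get_state()); 
for n in('scene','top'): m=camera_model(n);print(n,np.array(m['extrinsics']).round(3),m['K'],m['k1'])
print(camera_model('wrist'))
E
```

```text
{'t': 0.1, 'joint_pos': array([ 1.28708887e+00,  2.64690385e-01,  1.60524050e+00, -4.38368269e-05,
        1.27369449e+00, -3.68742649e-02]), 'qvel': array([-2.79179997e-05, -5.09599890e-04, -3.93696167e-03,  1.76497612e-03,
        3.15967675e-04, -6.49385980e-04]), 'joint_efforts': array([ 6.43639578e-04, -5.16715336e+01, -3.68584335e+01, -1.14874774e-04,
        6.53595140e-03, -1.86436483e-05]), 'position': array([164.74908745, 653.94164693, 247.0763597 ]), 'orientation': array([-0.38668602, -3.11741717,  0.00316228]), 'wrist_force': array([-0.47102709,  0.31138553, -0.54317399]), 'ft_torque': array([-0.03300678, -0.01411586, -0.04267019]), 'grasp_force': 0.0, 'finger_gap': 0.9969331994922074}
scene [[-4.56000e-01 -7.30000e-01  5.09000e-01  9.57244e+02]
 [ 8.90000e-01 -3.68000e-01  2.70000e-01  2.74642e+02]
 [-1.00000e-02  5.76000e-01  8.17000e-01  7.40064e+02]
 [ 0.00000e+00  0.00000e+00  0.00000e+00  1.00000e+00]] [[412.91282355   0.         320.47832959]
 [  0.         412.91282355 197.35218332]
 [  0.           0.           1.        ]] 0.023635490184267003
top [[-2.90000e-02
[... 194 characters left out ...]
.00000e+00]] [[393.28282075   0.         319.55025835]
 [  0.         393.28282075 197.11849456]
 [  0.           0.           1.        ]] -0.09089596971589141
{'K': array([[299.14415214,   0.        , 327.45134863],
       [  0.        , 299.14415214, 198.40793059],
       [  0.        ,   0.        ,   1.        ]]), 'k1': -0.05138235080253976, 'mount': array([[-1.36045173e-03,  9.60463054e-01,  2.78404152e-01,
         6.95901854e+01],
       [ 9.99999048e-01,  1.24214436e-03,  6.01344012e-04,
        -2.82217667e-01],
       [ 2.31750560e-04,  2.78404705e-01, -9.60463829e-01,
        -1.25898849e+02],
       [ 0.00000000e+00,  0.00000000e+00,  0.00000000e+00,
         1.00000000e+00]])}
```

View pics/scene.png

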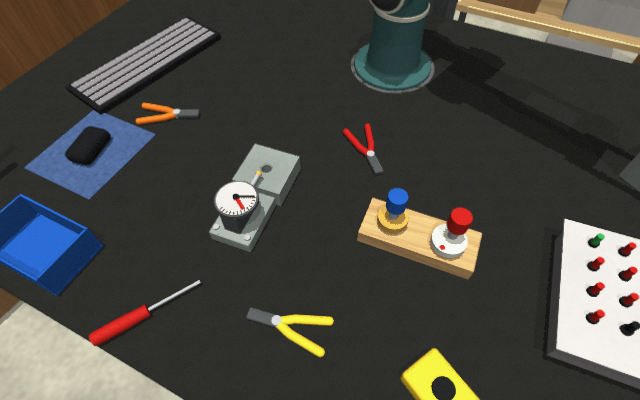

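View pics/top.png

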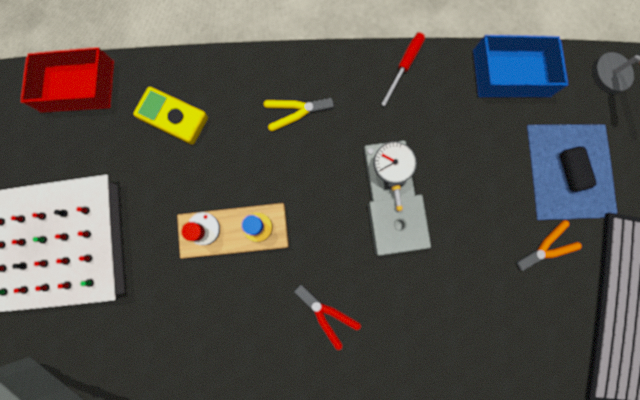

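The scene and top views show the cam spindle with its red knob at top px (193,231) and red dot at (206,216). The blue spindle is at (253,225), the gauge hole at (400,225) and the dial at (395,161).

Run:
```python
from h import *
b=cv2.imread('pics/top.png');a=cv2.imread('pics/scene.png')
def red(im,x0,x1,y0,y1):
    h=cv2.cvtColor(im,cv2.COLOR_BGR2HSV); m=((h[...,0]<8)|(h[...,0]>172))&(h[...,1]>150)&(h[...,2]>70)
    m=m.astype('uint8');k=np.zeros_like(m);k[y0:y1,x0:x1]=m[y0:y1,x0:x1]
    n,l,s,c=cv2.connectedComponentsWithStats(k); return [(s[i].tolist(),c[i].round(1)) for i in range(1,n) if s[i,4]>3]
rt=red(b,175,235,200,260);rs=red(a,420,490,195,260);print(rt,rs)
kt=max(rt,key=lambda q:q[0][4])[1];ks=max(rs,key=lambda q:q[0][4])[1]
o1,d1=ray('top',kt);o2,d2=ray('scene',ks)
A=np.c_[d1,-d2];t=np.linalg.lstsq(A,o2-o1,rcond=None)[0]
print('knob 2view',o1+d1*t[0],o2+d2*t[1],'plane',onz('top',kt,115),onz('scene',ks,110))
for q in rt: print('dot',onz('top',q[1],60))
for q in rs: print('dot',onz('scene',q[1],60))
print('hole',onz('top',(400,225),45),onz('scene',(266,169),45))
print('dial',onz('top',(395,161.5),100),onz('scene',(236,197),100))
print('blue',onz('top',(253,225),115))
print('block corners',[onz('top',p,45).round() for p in((371,204),(421,196),(430,247),(378,255))])
```

```text
[([182, 223, 22, 18, 323], array([192.3, 231.5]))] [([447, 207, 26, 28, 544], array([459.4, 220.4])), ([440, 245, 5, 5, 17], array([442. , 246.8]))]
knob 2view [499.40799879 310.69696131 112.04298224] [499.43961859 310.60354228 112.01458452] plane [499.23500193 309.7395259  115.        ] [497.9711254  310.71889514 110.        ]
dot [502.45271253 327.54765294  60.        ]
dot [461.52457334 313.58183921  60.        ]
dot [532.04444972 301.39248524  60.        ]
hole [504.86383319 -98.41887571  45.        ] [510.38338573 -94.95513761  45.        ]
dial [626.84780698 -84.20199119 100.        ] [629.96226905 -80.83112406 100.        ]
blue [508.63564013 193.67583856 115.        ]
block corners [array([550., -40.,  45.]), array([ 564., -146.,   45.]), array([ 458., -158.,   45.]), array([445., -50.,  45.])]
```

```bash
python3 -m handwheel '{"offset":[[0.925,-0.955,-0.05],[0.925,-0.955,-0.05],[0.925,-0.955,-0.05],[0.925,-0.955,-0.05],[0.925,-0.955,-0.05],[0.925,-0.955,-0.05],[0.925,-0.955,-0.05],[0.925,-0.955,-0.05],[0.925,-0.955,-0.05],[0.925,-0.955,-0.05],[0.925,-0.955,-0.05],[0.925,-0.955,-0.05]],"angular":[[0,0,0.22],[0,0,0.22],[0,0,0.22],[0,0,0.22],[0,0,0.22],[0,0,0.22],[0,0,0.22],[0,0,0.22],[0,0,0.22],[0,0,0.22],[0,0,0.22],[0,0,0.22]]}' 1 60
python3 - <<'E'
from h import *
s=robot.get_state();w=get_image('wrist');cv2.imwrite('pics/w1.png',w)
import pickle;pickle.dump(s,open('s1.pkl','wb'));print(s['joint_pos'].round(3),s['position'],R.from_rotvec(s['orientation']).as_matrix().round(3))
E
```

```text
t: 1.3
position: [498.5, 309.2, 229.7]
orientation: [-0.025, -3.141, 0.001]
wrist_force: [-0.1, 0.4, -0.3]
finger_gap: 1.002
grasp_force: 0.0
[ 0.513  0.111  1.819  0.     1.213 -1.042] [498.52605418 309.23748695 229.74736895] [[-1.     0.016 -0.001]
 [ 0.016  1.    -0.   ]
 [ 0.001 -0.    -1.   ]]
```

View pics/w1.png

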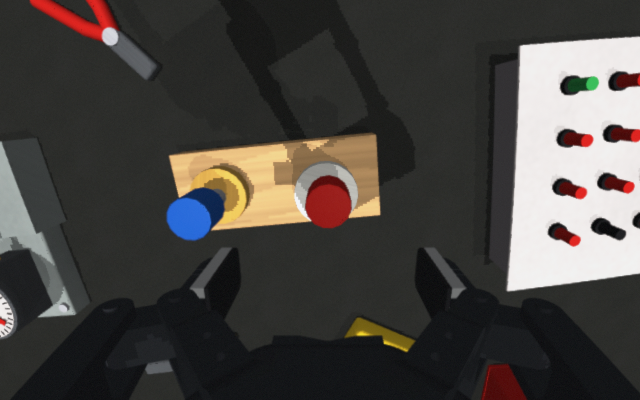

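The wrist view shows the red knob's top face at about px (328,202), close to below the jaws.

Run:
```python
from h import *
import pickle;s=pickle.load(open('s1.pkl','rb'));w=cv2.imread('pics/w1.png')
h=cv2.cvtColor(w,cv2.COLOR_BGR2HSV);m=(((h[...,0]<8)|(h[...,0]>172))&(h[...,1]>150)).astype('uint8');k=np.zeros_like(m);k[160:240,290:370]=m[160:240,290:370]
c=max(cv2.findContours(k,0,2)[0],key=cv2.contourArea);x,y,W,H=cv2.boundingRect(c);print(x,y,W,H)
# bottom part is top-face rim: fit circle to lower half
p=c[:,0];print(cv2.minEnclosingCircle(p[p[:,1]>y+H*.4].reshape(-1,1,2)))
(u,v),r=cv2.minEnclosingCircle(p[p[:,1]>y+H*.4].reshape(-1,1,2))
print(onz('wrist',(u,v),128,s),s['position'])
print('disc edges',onz('wrist',(296,193),60,s),onz('wrist',(358,193),60,s))
```

```text
306 176 45 52
((328.0, 205.84616088867188), 22.78725814819336)
[500.92305511 308.92056427 128.        ] [498.52605418 309.23748695 229.74736895]
disc edges [508.08463717 276.11710405  60.        ] [509.15723829 339.60575885  60.        ]
```

```bash
python3 -m handwheel '{"offset":[[0.05,0,-0.9],[0,0,-0.9],[0,0,-0.9],[0,0,-0.7],[0,0,-0.5],[0,0,0]],"angular":[[0,0,0],[0,0,0],[0,0,0],[0,0,0],[0,0,0],[0,0,0]]}'
python3 -m handwheel '{"offset":[[0,0,0],[0,0,0],[0,0,0],[0,0,0],[0,0,0],[0,0,0],[0,0,0],[0,0,0],[0,0,0],[0,0,0]],"angular":[[0,0,0],[0,0,0],[0,0,0],[0,0,0],[0,0,0],[0,0,0],[0,0,0],[0,0,0],[0,0,0],[0,0,0]]}' 0 70
```

```text
t: 1.95
position: [497.3, 309.8, 110.3]
orientation: [-0.026, -3.137, 0.004]
wrist_force: [-0.6, 0.3, -0.3]
finger_gap: 0.999
grasp_force: 0.0
t: 2.95
position: [500.4, 310.9, 115.1]
orientation: [0.026, 3.139, 0.001]
wrist_force: [-0.3, -3.0, 5.0]
finger_gap: 0.426
grasp_force: 69.5
```

```bash
python3 -m handwheel '{"offset":[[0,0,0.95],[0,0,0.95],[0,0,0.95],[0,0,0.95],[0,0,0.95],[0,-0.5,0],[0,-1,0],[0,-1,0],[0,-1,0],[0,-1,0],[0,-1,0],[0,-1,0]],"angular":[[0,0,0],[0,0,0],[0,0,-1],[0,0,-1],[0,0,-1],[0,0,-1],[0,0,-1],[0,0,-1],[0,0,-1],[0,0,-1],[0,0,-1],[0,0,-1]]}'
python3 -m handwheel '{"offset":[[0.05,-1,0],[0.05,-1,0],[0.05,-1,0],[0.05,-1,0],[0,-1,0],[0,-1,0],[0,-0.7,0],[0,-0.3,0],[0,0,0],[0,0,0],[0,0,0],[0,0,0]],"angular":[[0,0,-1],[0,0,-1],[0,0,-1],[0,0,-1],[0,0,-1],[0,0,-1],[0,0,-1],[0,0,-1],[0,0,-1],[0,0,-1],[0,0,-1],[0,0,-1]]}'
python3 -m handwheel '{"offset":[[0,0,0],[0,0,0],[0,0,0],[0,0,0],[0,0,0],[0,0,0],[0,0,0],[0,0,0],[0,0,0],[0,0,0],[0,0,0],[0,0,0]],"angular":[[0,0,-1],[0,0,-1],[0,0,-1],[0,0,-1],[0,0,-1],[0,0,-1],[0,0,-1],[0,0,-1],[0,0,-1],[0,0,-0.8],[0,0,0],[0,0,0]]}'
python3 - <<'E'
from h import *
s=robot.get_state();w=get_image('wrist');cv2.imwrite('pics/w2.png',w);a=get_image('scene');cv2.imwrite('pics/s2.png',a[60:320,100:500])
cv2.imwrite('pics/s2f.png',a)
import pickle;pickle.dump(s,open('s2.pkl','wb'));print(s['joint_pos'].round(3),s['position'],R.from_rotvec(s['orientation']).as_matrix().round(3))
E
```

```text
t: 4.15
position: [498.1, 114.5, 254.2]
orientation: [-1.355, -2.832, 0.002]
wrist_force: [0.3, -0.0, -6.1]
finger_gap: 0.426
grasp_force: 73.7
t: 5.35
position: [504.3, -94.0, 254.2]
orientation: [-2.59, -1.774, 0.003]
wrist_force: [0.1, -1.0, -6.4]
finger_gap: 0.427
grasp_force: 73.7
t: 6.55
position: [504.7, -94.0, 254.8]
orientation: [-3.092, -0.55, 0.003]
wrist_force: [0.1, -0.9, -4.8]
finger_gap: 0.424
grasp_force: 73.6
[-0.233 -0.047  1.935  0.     1.256  0.986] [504.68646375 -93.99708144 254.76197767] [[ 0.939  0.345 -0.002]
 [ 0.345 -0.939  0.001]
 [-0.001 -0.001 -1.   ]]
```

View pics/w2.png

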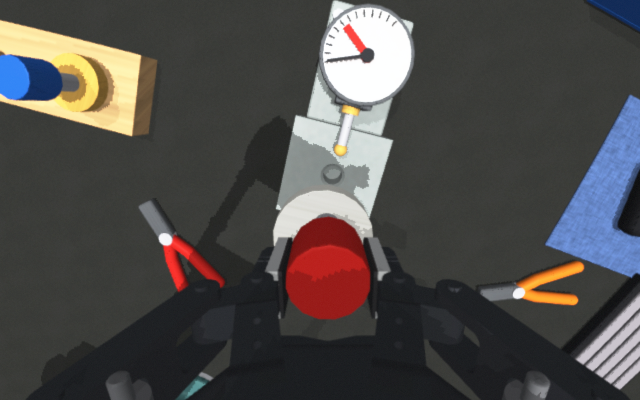

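View pics/s2.png

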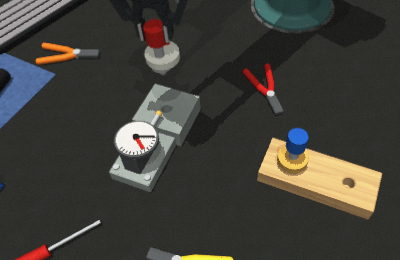

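Wrist view: hole at (333,174), plunger tip (341,150), dial centre (368,55), red hand pointing to about (348,30) and needle to (328,62). The knob is held with its top around (328,283). The scene crop shows the blue spindle untouched and the cam held over the block.

Run:
```python
from h import *
import pickle;s=pickle.load(open('s2.pkl','rb'));w=cv2.imread('pics/w2.png')
h=cv2.cvtColor(w,cv2.COLOR_BGR2HSV);m=(((h[...,0]<8)|(h[...,0]>172))&(h[...,1]>150)).astype('uint8')
k=np.zeros_like(m);k[200:340,270:390]=m[200:340,270:390]
c=max(cv2.findContours(k,0,2)[0],key=cv2.contourArea);p=c[:,0];q=p[p[:,1]>285]
e=cv2.fitEllipse(q.reshape(-1,1,2));print(cv2.boundingRect(c),e)
g=cv2.cvtColor(w,cv2.COLOR_BGR2GRAY)[160:190,315:352]
hm=((g<85)).astype('uint8');n,l,st,cc=cv2.connectedComponentsWithStats(hm);print([(st[i].tolist(),(cc[i]+[315,160]).round(1)) for i in range(1,n) if st[i,4]>20])
zt=s['position'][2]+13
r=onz('wrist',(328.5,281),zt,s);print('knob top',r,'tcp',s['position'],'pxscale edges',onz('wrist',(286,281),zt,s),onz('wrist',(371,281),zt,s),'bottom rim',onz('wrist',(328.5,319.5),zt,s))
H=onz('wrist',(333,174),45,s);D=onz('wrist',(368,55),100,s);print('hole',H,'dial',D,'plunger',onz('wrist',(341,150),63,s),(D-H)[:2],np.arctan2(*(D-H)[1::-1]))
print('corners',[onz('wrist',q,45,s).round(1) for q in((297,116),(393,139))], 'scene hole etc')
```

```text
(285, 217, 86, 102) ((327.72296142578125, 279.96160888671875), (77.2255630493164, 85.67234802246094), 86.45760345458984)
[]
knob top [507.00704811 -94.54272839 267.76197767] tcp [504.68646375 -93.99708144 254.76197767] pxscale edges [500.68151592 -77.40157718 267.76197767] [ 513.25067385 -111.70849973  267.76197767] bottom rim [ 488.36815107 -101.37920899  267.76197767]
hole [509.5967034  -99.53761912  45.        ] dial [629.03263013 -86.63204002 100.        ] plunger [540.12914151 -96.91186496  63.        ] [119.43592673  12.90557909] 0.10763679687045904
corners [array([556.4, -40.5,  45. ]), array([ 569.6, -148.3,   45. ])] scene hole etc
```

```bash
python3 -m handwheel '{"offset":[[0.11,-0.17,-0.7],[0,0,-0.9],[0,0,-0.9],[0,0,-0.6],[0,0,-0.3],[0,0,0],[0,0,0]],"angular":[[0,0,0],[0,0,0],[0,0,0],[0,0,0],[0,0,0],[0,0,0],[0,0,0]]}'
python3 -m handwheel '{"offset":[[0,0,-0.1],[0,0,-0.1],[0,0,-0.1],[0,0,-0.1],[0,0,-0.1],[0,0,0]],"angular":[[0,0,0],[0,0,0],[0,0,0],[0,0,0],[0,0,0],[0,0,0]]}'
python3 - <<'E'
from h import *
s=robot.get_state();w=get_image('wrist');a=get_image('scene');b=get_image('top')
c=np.hstack([cv2.resize(w[0:300,170:470],(400,400)),cv2.resize(a[120:260,180:320],(400,400),interpolation=2)])
cv2.imwrite('pics/c3.png',c);print(s['position'],s['wrist_force'],s['ft_torque'])
E
```

```text
t: 7.35
position: [509.4, -99.5, 154.6]
orientation: [3.093, 0.547, 0.002]
wrist_force: [0.2, 0.1, -6.7]
finger_gap: 0.429
grasp_force: 73.9
t: 7.95
position: [508.2, -99.2, 138.1]
orientation: [-3.093, -0.547, 0.002]
wrist_force: [0.2, 0.1, -5.4]
finger_gap: 0.425
grasp_force: 73.9
[508.17523574 -99.23287323 138.07656313] [ 0.24882459  0.06116517 -5.41182761] [-0.03353483 -0.0316646   0.0032796 ]
```

View pics/c3.png

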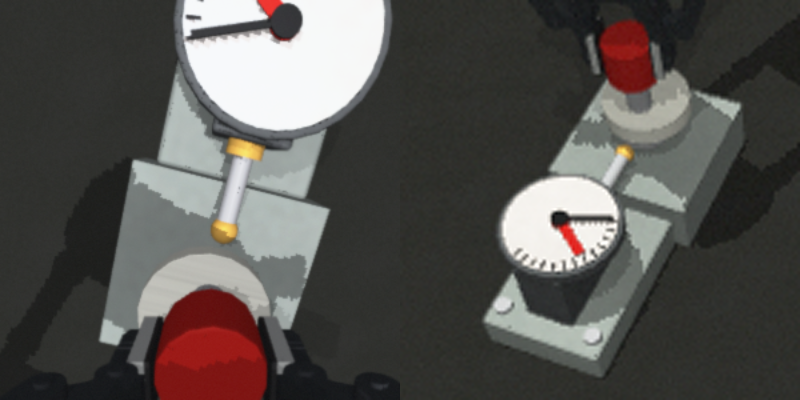

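The pin is entering without side force, and the plunger tip is clear of the disc in both views. I'll lower it the rest of the way.

```bash
python3 -m handwheel '{"offset":[[0,0,-0.08],[0,0,-0.08],[0,0,-0.08],[0,0,-0.08],[0,0,-0.06],[0,0,0]],"angular":[[0,0,0],[0,0,0],[0,0,0],[0,0,0],[0,0,0],[0,0,0]]}'
```

```text
t: 8.7
position: [508.5, -99.3, 126.9]
orientation: [-3.093, -0.547, 0.001]
wrist_force: [-1.2, -0.6, -6.6]
finger_gap: 0.423
grasp_force: 73.9
```

```bash
python3 -m handwheel '{"offset":[[0,0,-0.05],[0,0,-0.03],[0,0,0]],"angular":[[0,0,0],[0,0,0],[0,0,0]]}'
```

```text
t: 9.0
position: [509.0, -99.2, 126.2]
orientation: [-3.094, -0.547, -0.001]
wrist_force: [-4.4, 1.8, 3.5]
finger_gap: 0.425
grasp_force: 74.9
```

```bash
python3 -m handwheel '{"offset":[[0,0,0],[0,0,0],[0,0,0],[0,0,0],[0,0,0],[0,0,0],[0,0,0],[0,0,0],[0,0,0]],"angular":[[0,0,0],[0,0,0],[0,0,0],[0,0,0],[0,0,0],[0,0,0],[0,0,0],[0,0,0],[0,0,0]]}' 0.8
python3 - <<'E'
from h import *
s=robot.get_state();w=get_image('wrist');a=get_image('scene')
cv2.imwrite('pics/w4.png',w);cv2.imwrite('pics/s4.png',a)
c=np.hstack([cv2.resize(w[0:300,170:470],(400,400)),cv2.resize(a[120:260,180:320],(400,400),interpolation=2)])
cv2.imwrite('pics/c4.png',c);print(s['position'],s['wrist_force'],s['grasp_force'])
E
```

```text
t: 9.9
position: [508.7, -99.4, 125.0]
orientation: [-3.094, -0.547, -0.0]
wrist_force: [-0.0, -0.1, -0.0]
finger_gap: 0.802
grasp_force: 0.0
[508.71012584 -99.35628527 124.95149986] [-0.01364187 -0.07303655 -0.03866908] 0.0
```

View pics/c4.png

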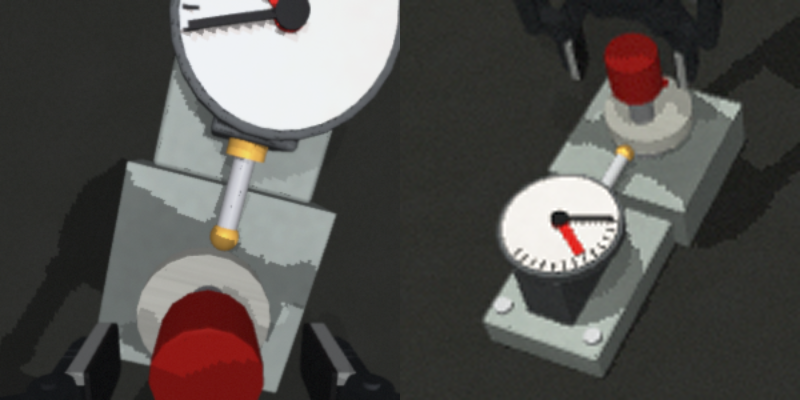

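```bash
cat > d.py <<'E'
from h import *
def dial(name,im,s=None,c=None):
    # rectify dial plane z=100 patch to 0.25mm/px (metric), around c
    c=np.array(c); m,E=T(name,s);K=np.array(m['K'])
    n=480;g=np.stack(np.meshgrid(np.arange(n),np.arange(n)),-1).astype(float)
    # picture: up = +x world, right = -y world
    P=np.stack([c[0]+(n/2-g[...,1])*.2,c[1]-(g[...,0]-n/2)*.2,np.full((n,n),100.)],-1).reshape(-1,3)
    q=(P-E[:3,3])@E[:3,:3]; uv=np.stack([q[:,0]/-q[:,2],-q[:,1]/-q[:,2]],1);r2=(uv**2).sum(1,keepdims=True)
    uv=uv*(1+m['k1']*r2);uv=uv*[K[0,0],K[1,1]]+[K[0,2],K[1,2]]
    uv=uv.reshape(n,n,2).astype('float32');return cv2.remap(im,uv[...,0],uv[...,1],cv2.INTER_LINEAR)
def read(name,im,s=None,c=(629.5,-86)):
    p=dial(name,im,s,c);h=cv2.cvtColor(p,cv2.COLOR_BGR2HSV)
    w=((h[...,1]<60)&(h[...,2]>140)).astype('uint8');cn=max(cv2.findContours(w,0,2)[0],key=cv2.contourArea)
    (x,y),(A,B),_=cv2.fitEllipse(cv2.convexHull(cn))
    X,Y=np.meshgrid(np.arange(480)-x,np.arange(480)-y);r=np.hypot(X,Y)*.2
    th=np.arctan2(X,-Y) # clockwise from +x world
    out=[]
    for mk,(a,b) in ((((h[...,1]>130)&((h[...,0]<10)|(h[...,0]>170))),(12,30)),((h[...,2]<85)&(h[...,1]<120),(12,25))):
        k=mk&(r>a)&(r<b);out.append(np.angle(np.exp(1j*th[k]).mean()).round(3));out.append(int(k.sum()))
    return (round(x),round(y),round(A),round(B)),out,p
E
python3 - <<'E'
from d import *
a=cv2.imread('pics/s4.png');w=cv2.imread('pics/w4.png');s=robot.get_state()
t=get_image('top')
P=[]
for n,i in(('scene',a),('top',t),('scene',cv2.imread('pics/scene.png')),('top',cv2.imread('pics/top.png'))):
    r=read(n,i);print(n,r[:2]);P.append(r[2])
import pickle;r=read('wrist',cv2.imread('pics/w2.png'),pickle.load(open('s2.pkl','rb')));print('w2',r[:2]);P.append(r[2])
cv2.imwrite('pics/p5.png',cv2.resize(np.hstack([P[0],P[1],P[4]]),(780,260)))
d=onz('scene',(273.8,149.4),71);print('dot',d, np.arctan2(d[1]+99.3,d[0]-508.7))
h=cv2.cvtColor(a,cv2.COLOR_BGR2HSV);m=(((h[...,0]<8)|(h[...,0]>172))&(h[...,1]>150)).astype('uint8')
k=np.zeros_like(m);k[125:165,240:275]=m[125:165,240:275];n,l,st,cc=cv2.connectedComponentsWithStats(k);i=1+st[1:,4].argmax();print(st[i],cc[i],'knob at z121',onz('scene',cc[i],121))
E
```

```text
scene ((228, 270, 397, 490), [np.float64(-0.779), 2948, np.float64(-1.757), 608])
top ((209, 224, 418, 486), [np.float64(-1.204), 953, np.float64(nan), 0])
scene ((228, 271, 398, 489), [np.float64(-0.771), 2950, np.float64(-1.757), 604])
top ((209, 224, 418, 485), [np.float64(-1.2), 947, np.float64(nan), 0])
w2 ((227, 227, 413, 450), [np.float64(-1.132), 2120, np.float64(-2.291), 218])
dot [472.89810338 -94.57584109  71.        ] 3.010397828814115
[251 132  23  25 409] [261.42298289 143.47432763] knob at z121 [506.59744346 -97.57754222 121.        ]d.py:19: RuntimeWarning: Mean of empty slice.
  k=mk&(r>a)&(r<b);out.append(np.angle(np.exp(1j*th[k]).mean()).round(3));out.append(int(k.sum()))
  ret = ret.dtype.type(ret / rcount)
```

View pics/p5.png

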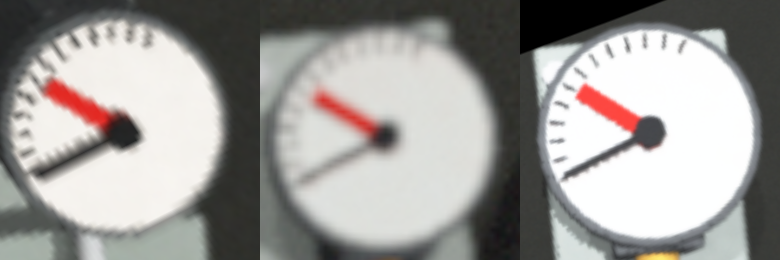

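The three rectified dials agree: red hand about 1.0–1.05 rad clockwise of the needle. The cam dot points at about 3.01 rad, against 3.25 for exactly low side, which is well within tolerance. Next I'll take the knob and turn it counter-clockwise by about 105°.

```bash
python3 -m handwheel '{"offset":[[0,0,0],[0,0,0],[0,0,0],[0,0,0],[0,0,0],[0,0,0],[0,0,0],[0,0,0]],"angular":[[0,0,0],[0,0,0],[0,0,0],[0,0,0],[0,0,0],[0,0,0],[0,0,0],[0,0,0]]}' 0 40
python3 -m handwheel '{"offset":[[0,0,0],[0,0,0],[0,0,0],[0,0,0],[0,0,0],[0,0,0]],"angular":[[0,0,1],[0,0,1],[0,0,1],[0,0,1],[0,0,1],[0,0,1]]}'
```

```text
t: 10.85
position: [508.7, -99.1, 125.1]
orientation: [-3.093, -0.547, -0.0]
wrist_force: [-1.5, 2.5, 4.3]
finger_gap: 0.433
grasp_force: 40.3
t: 11.45
position: [508.0, -99.7, 125.2]
orientation: [-2.844, -1.334, 0.003]
wrist_force: [-4.5, 1.8, 5.6]
finger_gap: 0.433
grasp_force: 40.5
```

```bash
python3 -m handwheel '{"offset":[[0,0,0],[0,0,0],[0,0,0],[0,0,0],[0,0,0],[0,0,0],[0,0,0],[0,0,0],[0,0,0],[0,0,0],[0,0,0],[0,0,0]],"angular":[[0,0,1],[0,0,1],[0,0,1],[0,0,1],[0,0,1],[0,0,1],[0,0,1],[0,0,1],[0,0,1],[0,0,1],[0,0,0],[0,0,0]]}'
python3 - <<'E'
s=open('d.py').read()
i=s.index('def read')
s=s[:i]+'''def read(name,im,s=None,c=(629.5,-86)):
    p=dial(name,im,s,c);h=cv2.cvtColor(p,cv2.COLOR_BGR2HSV)
    X,Y=np.meshgrid(np.arange(480),np.arange(480));near=np.hypot(X-240,Y-240)<70
    dk=(h[...,2]<110)&(h[...,1]<130)
    hub=cv2.erode((dk&near).astype('uint8'),np.ones((13,13)));hy,hx=np.argwhere(hub).mean(0)
    X=X-hx;Y=Y-hy;r=np.hypot(X,Y)*.2;th=np.arctan2(X,-Y);out=[]
    red=(h[...,1]>120)&((h[...,0]<10)|(h[...,0]>170))
    for mk,(a,b) in ((red,(12,29)),((p.max(2)<150)&~red,(13,26))):
        k=mk&(r>a)&(r<b);out+=[round(float(np.angle(np.exp(1j*th[k]).mean())),3),int(k.sum())]
    return (round(hx),round(hy)),out,p
'''
open('d.py','w').write(s)
E
python3 - <<'E'
from d import *
a=get_image('scene');cv2.imwrite('pics/s6.png',a);t=get_image('top')
r0=read('scene',cv2.imread('pics/s4.png'));r1=read('scene',a);r2=read('top',t);print(r0[:2],r1[:2],r2[:2])
cv2.imwrite('pics/p6.png',cv2.resize(np.hstack([r1[2],r2[2]]),(600,300)))
E
```

```text
t: 12.65
position: [507.9, -99.5, 125.2]
orientation: [-2.017, -2.407, 0.002]
wrist_force: [-4.6, 2.9, 6.8]
finger_gap: 0.433
grasp_force: 40.6
((226, 248), [-0.975, 2812, -2.0, 1759]) ((228, 246), [-1.015, 2922, -1.447, 1353]) ((229, 252), [-1.06, 1983, -1.433, 388])
```

View pics/p6.png

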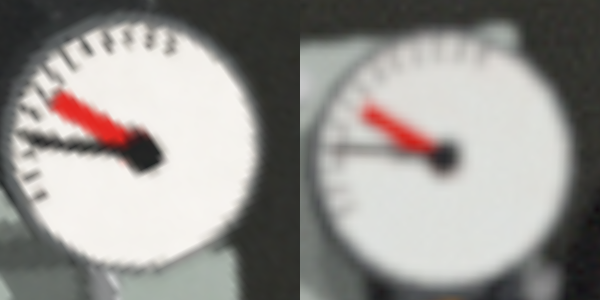

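Both dials show the needle about 0.40 rad short of the red hand (hub near the patch centre). About 19° more is needed.

```bash
python3 -m handwheel '{"offset":[[0,0,0],[0,0,0],[0,0,0],[0,0,0],[0,0,0],[0,0,0]],"angular":[[0,0,1],[0,0,1],[0,0,1],[0,0,0.9],[0,0,0],[0,0,0]]}'
python3 - <<'E'
from d import *
print(read('scene',get_image('scene'))[1],read('top',get_image('top'))[1])
E
```

```text
t: 13.35
position: [508.0, -99.4, 125.2]
orientation: [-1.58, -2.713, 0.001]
wrist_force: [-3.7, 2.4, 6.4]
finger_gap: 0.434
grasp_force: 40.5
[-1.006, 2477, -1.003, 219] [-1.063, 901, -0.973, 363]
```

```bash
python3 -m handwheel '{"offset":[[0,0,0],[0,0,0],[0,0,0],[0,0,0],[0,0,0],[0,0,0],[0,0,0],[0,0,0]],"angular":[[0,0,0],[0,0,0],[0,0,0],[0,0,0],[0,0,0],[0,0,0],[0,0,0],[0,0,0]]}' 0.9
python3 -m handwheel '{"offset":[[0,0,0.6],[0,0,0.9],[0,0,0.9],[0,0,0.9],[0,0,0.5],[0,0,0],[0,0,0]],"angular":[[0,0,0],[0,0,0],[0,0,0],[0,0,0],[0,0,0],[0,0,0],[0,0,0]]}'
python3 - <<'E'
from d import *
a=get_image('scene');t=get_image('top');cv2.imwrite('pics/s8.png',a)
r1=read('scene',a);r2=read('top',t);print(r1[1],r2[1])
cv2.imwrite('pics/p8.png',np.hstack([cv2.resize(r1[2],(260,260)),cv2.resize(r2[2],(260,260)),cv2.resize(a[120:250,180:310],(260,260))]))
E
```

```text
t: 14.25
position: [508.7, -99.4, 125.0]
orientation: [1.581, 2.715, -0.0]
wrist_force: [0.6, 0.0, -0.6]
finger_gap: 0.899
grasp_force: 0.0
t: 14.95
position: [508.4, -99.3, 238.3]
orientation: [-1.581, -2.714, 0.0]
wrist_force: [-0.1, 0.5, -0.2]
finger_gap: 0.902
grasp_force: 0.0
[-0.975, 2092, -1.068, 380] [-1.05, 363, -1.03, 546]
```

View pics/p8.png

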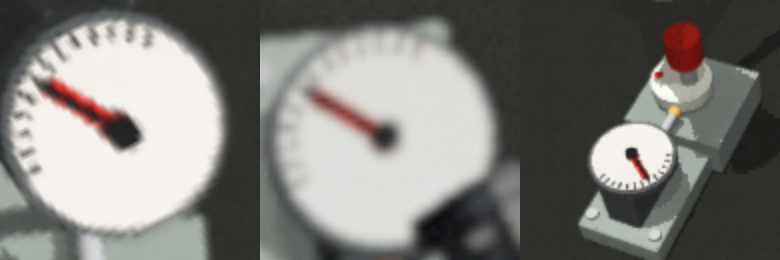

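The needle now lies on the red hand in both views. The cam is upright and seated, and the gripper is well clear.

```bash
python3 -c "
from rig import robot
print(robot.sign_off())"
```

```text
the job is handed in; nothing more can be done
None
```

I set the cam spindle home on the gauge with its low side to the plunger, let it go, then turned it until the needle lay on the red hand. I handed the job in at about 15 s with the gripper clear and the blue-knobbed spindle not touched. The sign-off gave no verdict; the needle match and seating are read from the camera views, the seating also from the contact height.

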